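Gauge the dough press gap with the bench scraper

ROBOT

A 6-joint arm with a two-finger parallel gripper is mounted at the origin on a cart in front of the work surface, level with it; the furniture and walls round the work are solid. World frame = base frame: x ahead of the robot, y to its left, z up, the work surface at z = 0. Lengths are in m, angles in rad, forces in N, time in s.
With the tool pointing down it reaches from about 0.35 to 0.775 m from the base axis. Payload 7.3 kg.
Tool frame: the origin (TCP) lies midway between the tips of the shut fingers; the grasp point (between the pads) lies 19 mm behind it; z points along the fingers, y is the line along which they close (so a half turn about z gives the same grasp; the last joint's range is limited). The gripper opens to 92 mm and grips with 3 to 60 N. Pads are 19 mm wide; open, the fingers measure 130 mm over their backs; the gripper's body (75 mm by 190 mm) begins 47 mm behind the grasp point.
Start: joints at [-1.265, 0.342, 1.524, -0, 1.275, -0.146], TCP at [0.229, -0.472, 0.227] pointing down, gripper open.
Joint ranges: [-2.53, 2.53], [-0.77, 2.02], [0.04, 2.7], [-1, 4.14], [0.28, 2.66], [-3.11, 3.11]. Speed limits (rad/s): [2.57, 2.57, 3.14, 3.14, 3.14, 3.14].

INTERFACE

Orientations are given as a rotation vector (axis times angle).
In Python, from station import robot gives the robot as it stands.
- The arm moves only by the tool hand_motion, called after "Emit:" by a JSON object that holds its "fn" and its "kwargs". Schema: {"type":"object","properties":{"offsets":{"type":"array","items":{"type":"object","properties":{"tx":{"type":"number"},"ty":{"type":"number"},"tz":{"type":"number"},"drx":{"type":"number"},"dry":{"type":"number"},"drz":{"type":"number"}},"additionalProperties":false},"minItems":1,"maxItems":20},"aperture":{"type":"number"},"only":{"type":"string"},"quiet":{"type":"boolean"},"lines":{"type":"string"}},"required":["offsets"],"additionalProperties":false}. offsets is a list of rows, 1 to 20 of them, each an object with the fields tx, ty, tz (the shift in a scale on which 1.0 is 0.6 m), drx, dry, drz (a rotation vector in normalised numbers (1 is pi/2 rad)); a field left out counts as zero; each row is the pose to reach, as a shift and turn from the pose commanded when the call began, along the tool's axes at that moment; what a row does not reach only later rows make up. A row lasts 1/12 s, in which the tool goes at most 0.0417 m and 0.125 rad, less where a joint would pass 70% of its speed; a pose out of reach is approached as far as the arm can. aperture is the finger opening in m, set as the call begins (left out keeps the last). The fingers move at their own pace and stop on an object; the grip force is fixed at half the most. Time passes only in rows, so rows that do not move let the fingers close. The tool returns the time, the measured TCP pose, the force, the opening and the grip force at its end. only (a regular expression) keeps the lines of the reply that match it, lines (a string "A,B") keeps lines A to B, and quiet returns only ok. Input that does not fit is refused with a message, and nothing moves.
- robot.state(): the state, without advancing time (a new reading comes with each control period).
- robot.grab_frame(name): name is "scene" or "side" or "wrist"; returns a dict with "img" (480x640x3 uint8, red, green, blue), "mtx" (3x3 intrinsics, pixels), "dist_coeffs" ([k1, k2, p1, p2, k3] as OpenCV has them; the pictures are not rectified), "R" (3x3) and "t" (3): a world point X has camera coordinates R X + t. Camera axes: x right, y down, z forward; pixel columns grow to the right and rows downward; lengths in m; the calibration is good to about 2 mm. A picture is of the moment at which its call begins. There is no depth.
- robot.close_job(): hands the job in; it is judged then, once.
The state is a dict: "time": time; "joint_pos": joint angles; "qd": joint speeds; "effort": joint torques, N m; "ee_pos": TCP position; "ee_rot": TCP orientation; "wrist_force": force on the tool from outside, world axes, zero at the start; "moment": the same for the moment, N m; "finger_gap": finger opening in m; "grasp_force": force on a finger pad.
Only numpy, scipy, OpenCV 4.12 (cv2) and the standard library are available. Lean on these libraries where they do the work, as an engineer would, in place of code of your own. Each camera call takes 0.05 s, during which the arm holds its last target. There are 200 camera calls.

TASK

Check the gap of the dough press with the bench scraper as the gauge: slide its steel blade, flat, into the gap under the press's metal plate from the front, until the red line across the blade lines up with the plate's front edge along its whole length. Leave the scraper lying flat on the press's wooden board, let go of it, and do not disturb the other things on the worktop.

Things in the scene. Friction and masses are not known exactly. Their poses are not given: they have to be found in the camera images.
- scraper: Bench scraper, 110 g, lying flat: thin steel blade, wooden grip along one side. Origin: middle of the flat underside of its 96 (x) x 124 (y) mm outline, z up. Blade 2 mm thick (z 0 to 2), x -48 to 26, y -60 to 60, free edge at x -48. Wooden grip 22 mm wide (x 26 to 48), 124 mm long (along y), 18 mm high (z 0 to 18). A red line runs across the blade at x -16, 32 mm from the free edge.
- line_mid (a point): middle of the red line on the blade's top face (scraper frame x -16, y 0, z 2 mm); axes as the scraper's
- line_end_a (a point): end of the red line at scraper y +60 mm
- line_end_b (a point): end of the red line at scraper y -60 mm
- blade_edge (a point): middle of the blade's free edge (scraper frame x -48, y 0, z 1 mm)
- dough_press: Low dough press, fixed: a wooden board and an aluminium plate fixed above its rear part. Origin on the worktop straight below the middle of the plate's front edge; +x runs into the gap, away from the robot, z up. Board: x -95 to 140, y -95 to 95, top at z 12 mm, bare in front of the plate. Plate: x 0 to 100, y -90 to 90, z 20 to 32 mm. A black lever handle behind it reaches z 58 mm.
- gap_mouth (a point): Mouth of the gap: on the board's top, below the middle of the plate's front edge (press frame x 0, y 0, z 12 mm); axes as the press's. The gap is 8 mm high (z 12 to 20 in the press frame) and 150 mm wide (y -75 to 75, a steel rail on either side), open at the front, closed by a bar 96 mm in.
- onion: brown onion, about 75 mm across; a bystander, to be left alone; origin at its underside
- green_pepper: green bell pepper, 81x88x108 mm, standing; a bystander, to be left alone; origin at its underside
- ramekin: small white ramekin, 74 mm across, 38 mm high; a bystander, to be left alone; origin at its underside
- teaspoon: metal teaspoon, 138 mm long; a bystander, to be left alone; origin at its underside

How it is judged:
At the end, for the whole second after the job is handed in: The blade lies in the gap between board and plate with both ends of the red line within 6 mm of the plate's front edge (measured along the direction of insertion) and its middle within 25 mm of the middle of the gap; the scraper lies flat (tilt under 0.08 rad), right way up, at rest (x of line_end_a in the frame of dough_press between -0.006 and 0.006 m and x of line_end_b in the frame of dough_press between -0.006 and 0.006 m and z of blade_edge in the frame of dough_press between 0.01 and 0.019 m and angle between scraper's own z axis and vertical below 0.08 rad and y of line_mid in the frame of dough_press between -0.025 and 0.025 m and linear speed of scraper below 0.01 m/s); the robot touches nothing.
It fails at once if the onion is moved more than 40 mm (distance of onion from where it was at the start of the episode above 0.04 m).
It fails at once if the green pepper is moved more than 40 mm (distance of green_pepper from where it was at the start of the episode above 0.04 m).
It fails at once if the ramekin is moved more than 40 mm (distance of ramekin from where it was at the start of the episode above 0.04 m).
It fails at once if the teaspoon is moved more than 40 mm (distance of teaspoon from where it was at the start of the episode above 0.04 m).
It also fails if it takes over 40 s, if anything falls off the work surface, if the arm or the gripper's body presses on something with over 40 N, if the wrist force passes 120 N, or if a joint passes its speed limit or range.

## Working session

There is one attempt and no reset: what is moved stays moved. The work goes in short steps, Python scripts to look and compute and a tool call to move; the robot and the scene stay as the last step left them, time stands still between calls to the robot, and variables do not carry over. Pictures are saved under pics/ and viewed, at most 10 in all, crops included, and the job is handed in when it is done.

```bash
ls; mkdir -p pics
```

Run:
```python
from station import robot
import cv2,pickle
for n in ("scene","side"):
    f=robot.grab_frame(n); pickle.dump(f,open(f"pics/{n}0.pkl","wb")); cv2.imwrite(f"pics/{n}0.png",f["img"][:,:,::-1])
print(robot.state())
```

```text
pics
station.py
{'time': 0.1, 'joint_pos': array([-1.26497477e+00,  3.42634756e-01,  1.52489228e+00,  5.90121121e-06,
        1.27544423e+00, -1.45990951e-01]), 'qd': array([-0.00120491, -0.00126269, -0.00059496, -0.00014328,  0.00033777,
       -0.00081348]), 'effort': array([ 1.42782916e-03, -4.32006097e+01, -2.44694316e+01,  7.19179655e-02,
        5.26248990e-02, -6.75071715e-05]), 'ee_pos': array([ 0.22912868, -0.47195713,  0.22613417]), 'ee_rot': array([-3.06043042e+00, -7.03373787e-01,  1.63963337e-04]), 'wrist_force': array([-0.73575542, -0.61679523, -0.23177924]), 'moment': array([0.00461818, 0.06704484, 0.0052224 ]), 'grasp_force': 0.0, 'finger_gap': 0.09167994478883174}
```

View pics/scene0.png

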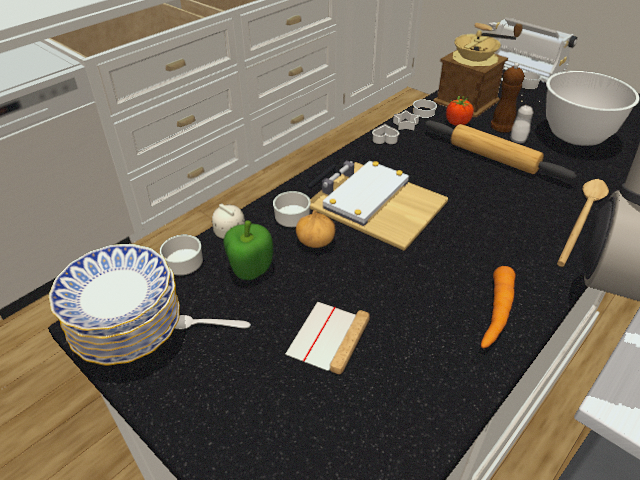

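View pics/side0.png

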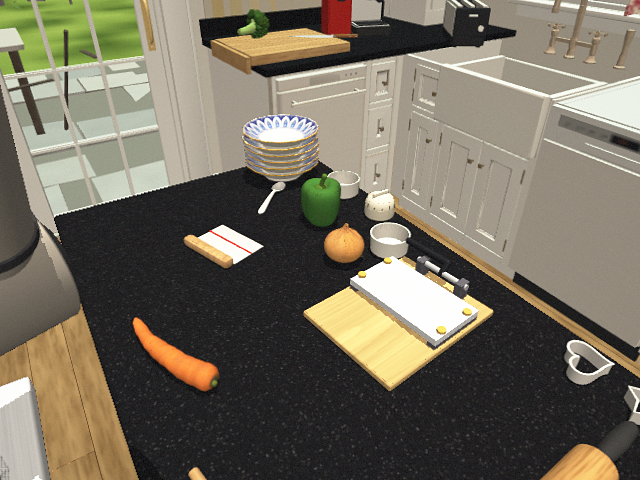

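Scene: scraper around (328,337), grip on the right; press around (380,205). Side: scraper around (225,245), press around (400,315). Now the enlarged crops.

Run:
```python
import cv2,pickle,numpy as np
def crop(n,x,y,w,h,s):
    im=pickle.load(open(f"pics/{n}0.pkl","rb"))["img"][y:y+h,x:x+w,::-1]
    im=cv2.resize(im,None,fx=s,fy=s,interpolation=cv2.INTER_CUBIC)
    for k in range(0,w,10):
        cv2.line(im,(k*s,0),(k*s,6 if k%50 else 14),(0,255,255),1)
        if k%20==0: cv2.putText(im,str(x+k),(k*s,22),0,.35,(0,255,255),1)
    for k in range(0,h,10):
        cv2.line(im,(0,k*s),(6,k*s),(0,255,255),1); cv2.putText(im,str(y+k),(8,k*s+4),0,.35,(0,255,255),1)
    return im
a=crop("scene",275,292,100,85,7);cv2.imwrite("pics/c1.png",a)
b=crop("side",175,210,100,70,8);cv2.imwrite("pics/c2.png",b)
c=crop("scene",300,150,155,105,5);cv2.imwrite("pics/c3.png",c)
d=crop("side",300,245,200,145,4);cv2.imwrite("pics/c4.png",d)
```

```text
(no output)
```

View pics/c1.png

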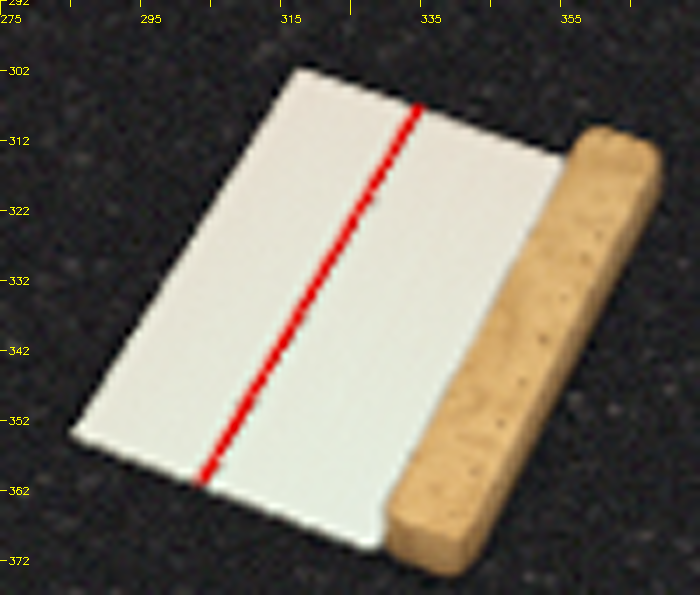

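View pics/c2.png

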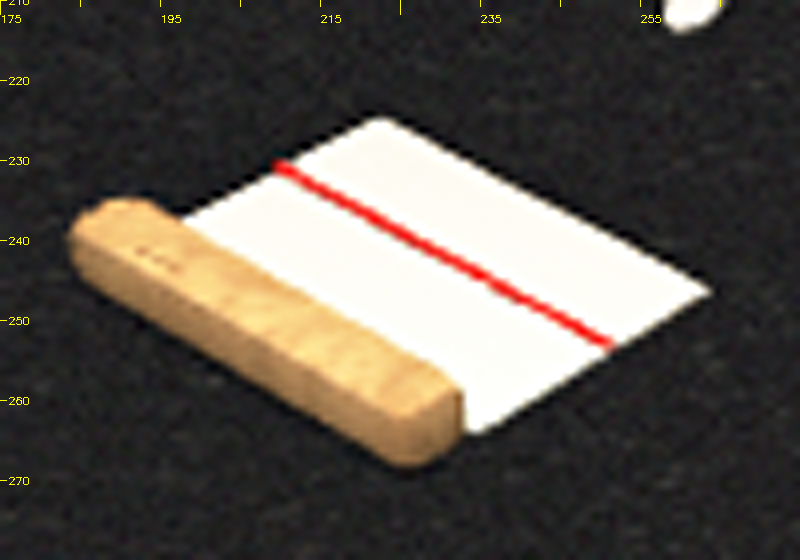

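View pics/c3.png

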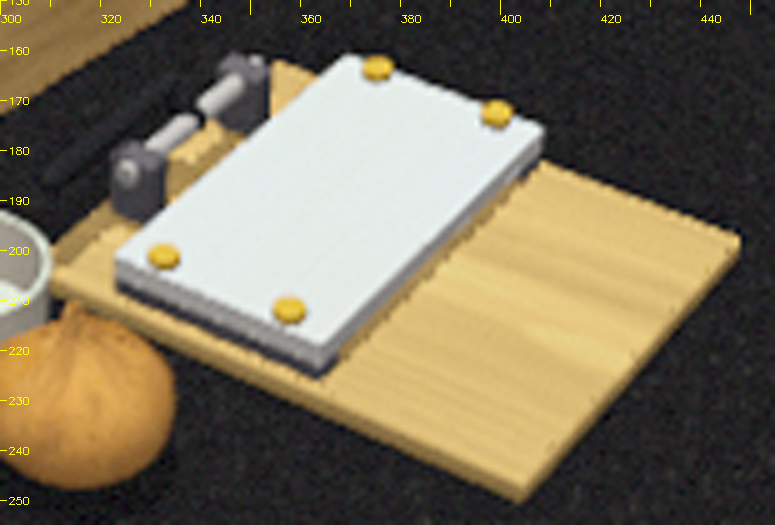

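View pics/c4.png

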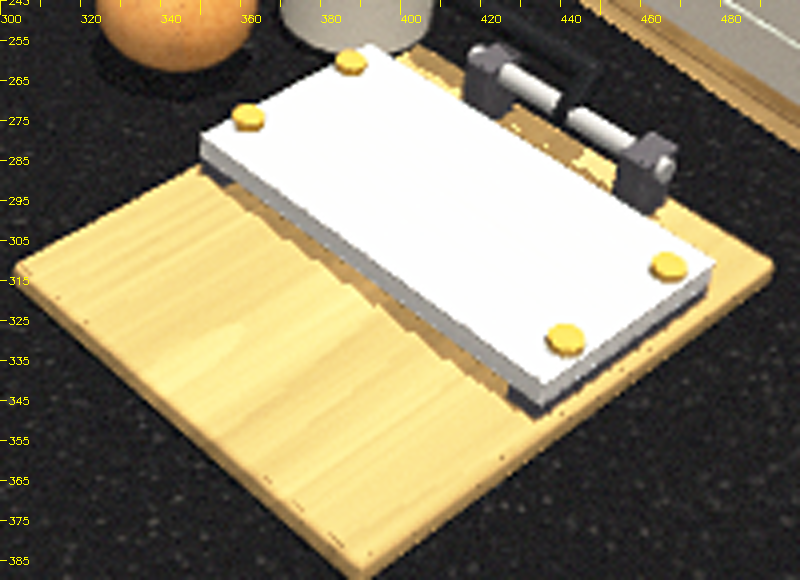

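Crops: blade corners and red-line ends are clear in both views (scene line ends about (335,307) and (304,361), side (251,253) and (210,230)), as are the plate-top and board corners. I'll triangulate them and fit poses.

Create h.py:
```python
import cv2,pickle,numpy as np
from scipy.optimize import least_squares
def proj(f,X):
    return cv2.projectPoints(np.float64(X).reshape(-1,1,3),cv2.Rodrigues(f["R"])[0],f["t"],f["mtx"],np.float64(f["dist_coeffs"]))[0][:,0]
def pose(p,M):  # x y z yaw
    c,s=np.cos(p[3]),np.sin(p[3]); return M@np.array([[c,s,0],[-s,c,0],[0,0,1]])+p[:3]
def px(c,s,o): return (np.float64(c)+.5)/s-.5+o
def tri(fs,us):
    und=[cv2.undistortPoints(u.reshape(-1,1,2),f["mtx"],np.float64(f["dist_coeffs"]))[:,0].T for f,u in zip(fs,us)]
    h=cv2.triangulatePoints(*[np.c_[f["R"],np.ravel(f["t"])] for f in fs],*und); return (h[:3]/h[3]).T
def fit(fs,us,M,p0):
    r=least_squares(lambda p:np.concatenate([(proj(f,pose(p,M))-u).ravel() for f,u in zip(fs,us)]),p0,loss="soft_l1")
    return r.x,np.abs(r.fun).max()
```

Create a.py:
```python
from h import *
fs=[pickle.load(open(f"pics/{n}0.pkl","rb")) for n in("scene","side")]
us=[px([[299,68],[72,434],[420,107],[203,482]],7,[275,292]),px([[711,291],[382,117],[612,346],[279,165]],8,[175,210])]
T=tri(fs,us);print(T.round(4))
M=np.array([[-48,-60,2],[-48,60,2],[-16,-60,2],[-16,60,2.]])/1e3
if np.cross(T[2]-T[0],T[1]-T[0])[2]<0: M[:,1]*=-1
d=T[2]-T[0]; print("scraper",fit(fs,us,M,[*T.mean(0),np.arctan2(d[1],d[0])]))
us=[px([[320,347],[545,130],[116,258],[348,54],[522,490],[741,238]],5,[300,150]),px([[202,136],[543,382],[368,44],[713,264],[15,265],[360,568]],4,[300,245])]
T=tri(fs,us);print(T.round(4))
M=np.array([[0,90,32],[0,-90,32],[100,90,32],[100,-90,32],[-95,95,12],[-95,-95,12.]])/1e3
d=T[2]-T[0]
if d[0]*(T[1]-T[0])[1]-d[1]*(T[1]-T[0])[0]>0: M[:,1]*=-1
print("press",fit(fs,us,M,[*T[:2].mean(0),np.arctan2(d[1],d[0])]))
us=[np.array([[315,231],[248,252],[292,210],[250,324]],float),np.array([[344,244],[321,202],[390,240],[262,212]],float)]
print("onion pepper ramekin spoon tip",tri(fs,us).round(3))
```

```bash
python3 a.py
```

Create go.py:
```python
# usage: go.py x y z closing_yaw [..more]; prints rows in tool axes from current pose
import sys,numpy as np
from scipy.spatial.transform import Rotation as R
from station import robot
s=robot.state(); R0=R.from_rotvec(s["ee_rot"]); a=np.float64(sys.argv[1:]).reshape(-1,4)
for x,y,z,w in a:
    Y=np.array([np.cos(w),np.sin(w),0]); Z=np.array([0,0,-1.]); c=[]
    for g in(1,-1): c.append((R0.inv()*R.from_matrix(np.c_[np.cross(g*Y,Z),g*Y,Z])).as_rotvec())
    d=R0.inv().apply(np.array([x,y,z])-s["ee_pos"])
    print(d.round(4),np.linalg.norm(d).round(3),[v.round(4) for v in c])
```

```bash
python3 go.py .45 -.1 .2 .310  .4697 .2942 .1 .310  .4697 .2942 .004 .310
```

```text
[ 0.3611 -0.2382  0.0265] 0.433 [array([-1.000e-03, -1.100e-03, -1.429e+00]), array([-1.2000e-03,  1.0000e-03,  1.7126e+00])]
[ 0.5509 -0.5841  0.127 ] 0.813 [array([-1.000e-03, -1.100e-03, -1.429e+00]), array([-1.2000e-03,  1.0000e-03,  1.7126e+00])]
[ 0.5509 -0.5839  0.223 ] 0.833 [array([-1.000e-03, -1.100e-03, -1.429e+00]), array([-1.2000e-03,  1.0000e-03,  1.7126e+00])]
```

The manual's scale: shifts go in shares of 0.6 m and turns go in shares of pi/2 rad. Converting my numbers, -0.584 m is -0.9733, 0.551 m is 0.9183, -1.429 rad is -0.9097.

Emit:
{"fn": "hand_motion", "kwargs": {"offsets": [{"tx": 0.6017,"ty": -0.3967,"tz": 0.0442,"drz": -0.4456},{"tx": 0.6017,"ty": -0.3967,"tz": 0.0442,"drz": -0.4456},{"tx": 0.6017,"ty": -0.3967,"tz": 0.0442,"drz": -0.4456},{"tx": 0.6017,"ty": -0.3967,"tz": 0.0442,"drz": -0.4456},{"tx": 0.6017,"ty": -0.3967,"tz": 0.0442,"drz": -0.4456},{"tx": 0.6017,"ty": -0.3967,"tz": 0.0442,"drz": -0.4456},{"tx": 0.6017,"ty": -0.3967,"tz": 0.0442,"drz": -0.4456},{"tx": 0.6017,"ty": -0.3967,"tz": 0.0442,"drz": -0.4456},{"tx": 0.6017,"ty": -0.3967,"tz": 0.0442,"drz": -0.4456},{"tx": 0.6017,"ty": -0.3967,"tz": 0.0442,"drz": -0.4456},{"tx": 0.9183,"ty": -0.9733,"tz": 0.2117,"drz": -0.9097},{"tx": 0.9183,"ty": -0.9733,"tz": 0.2117,"drz": -0.9097},{"tx": 0.9183,"ty": -0.9733,"tz": 0.2117,"drz": -0.9097},{"tx": 0.9183,"ty": -0.9733,"tz": 0.2117,"drz": -0.9097},{"tx": 0.9183,"ty": -0.9733,"tz": 0.2117,"drz": -0.9097},{"tx": 0.9183,"ty": -0.9733,"tz": 0.2117,"drz": -0.9097},{"tx": 0.9183,"ty": -0.9733,"tz": 0.2117,"drz": -0.9097},{"tx": 0.9183,"ty": -0.9733,"tz": 0.2117,"drz": -0.9097},{"tx": 0.9183,"ty": -0.9733,"tz": 0.2117,"drz": -0.9097},{"tx": 0.9183,"ty": -0.9733,"tz": 0.2117,"drz": -0.9097}], "aperture": 0.06}}

```text
time: 1.77
ee_pos: [0.4691, 0.2907, 0.1001]
ee_rot: [-1.851, -2.538, 0.001]
wrist_force: [1.1, -0.5, 0.2]
finger_gap: 0.0604
grasp_force: 0.0
```

```bash
python3 go.py .4697 .2942 .1 .310
```

```text
[0.0032 0.0017 0.0001] 0.004 [array([-0.0006,  0.0003,  0.0002]), array([-4.0000e-04, -1.0000e-03, -3.1413e+00])]
```

Emit:
{"fn": "hand_motion", "kwargs": {"offsets": [{},{},{}]}}

```text
time: 2.02
ee_pos: [0.4691, 0.2883, 0.1004]
ee_rot: [-1.851, -2.538, 0.002]
wrist_force: [-0.4, 0.3, 0.3]
finger_gap: 0.0601
grasp_force: 0.0
```

```bash
python3 go.py .4697 .2942 .1 .310
```

Run:
```python
from h import *
from station import robot
f=robot.grab_frame("wrist"); im=f["img"][:,:,::-1].copy()
M=np.array([[-48,-60,2],[-48,60,2],[-16,-60,2],[-16,60,2.],[26,-62,18],[26,62,18],[48,-62,18],[48,62,18]])/1e3
for u in proj(f,pose([.5049,.3055,.0002,-2.8313],M)): cv2.drawMarker(im,tuple(int(round(v)) for v in u),(255,0,255),0,12,1)
cv2.imwrite("pics/w1.png",im)
```

```text
[0.0054 0.0023 0.0004] 0.006 [array([-0.0014,  0.0006,  0.0009]), array([-1.0000e-03, -2.2000e-03, -3.1407e+00])]
```

View pics/w1.png

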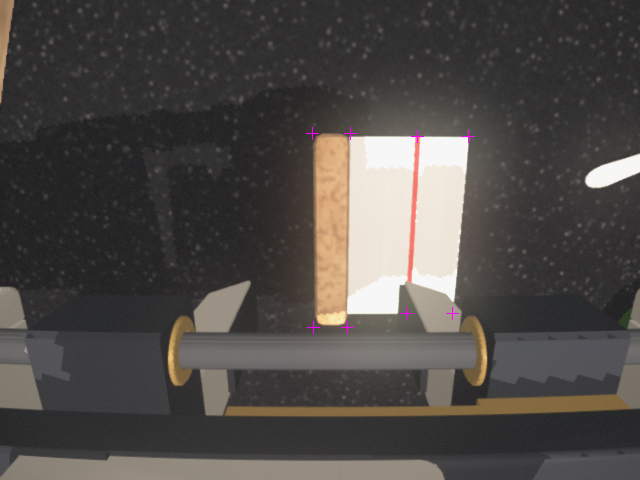

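The overlay matches the scraper within about 4 px: grip (313–350,135–325), line (417,137). The grasp pose is good, so I descend.

Converted, 0.0945 m is 0.1575, 0.0054 m is 0.009.

Emit:
{"fn": "hand_motion", "kwargs": {"offsets": [{"tx": 0.009,"ty": 0.0038,"tz": 0.05},{"tx": 0.009,"ty": 0.0038,"tz": 0.1},{"tx": 0.009,"ty": 0.0038,"tz": 0.1333},{"tx": 0.009,"ty": 0.0038,"tz": 0.1575},{"tx": 0.009,"ty": 0.0038,"tz": 0.1575},{"tx": 0.009,"ty": 0.0038,"tz": 0.1575},{"tx": 0.009,"ty": 0.0038,"tz": 0.1575}]}}

```text
time: 2.65
ee_pos: [0.4712, 0.294, 0.0078]
ee_rot: [1.853, 2.536, 0.003]
wrist_force: [0.2, 0.8, -0.7]
finger_gap: 0.0602
grasp_force: 0.0
```

```bash
python3 go.py .4697 .2942 .005 .310
```

```text
[ 0.0007 -0.0014  0.0028] 0.003 [array([ 0.002 , -0.0001, -0.0014]), array([-1.0000e-04, -3.1000e-03,  3.1402e+00])]
```

Converted, 0.002 m is 0.0033, -0.001 m is -0.0017.

Emit:
{"fn": "hand_motion", "kwargs": {"offsets": [{"ty": -0.0017,"tz": 0.0033},{"ty": -0.0017,"tz": 0.0033},{"ty": -0.0017,"tz": 0.0033}]}}

```text
time: 2.9
ee_pos: [0.4696, 0.2942, 0.0052]
ee_rot: [1.852, 2.537, 0.002]
wrist_force: [0.0, -0.5, -0.3]
finger_gap: 0.0603
grasp_force: 0.0
```

Emit:
{"fn": "hand_motion", "kwargs": {"offsets": [{},{},{},{},{},{},{},{}], "aperture": 0}}

```text
time: 3.57
ee_pos: [0.4692, 0.2942, 0.0044]
ee_rot: [1.852, 2.538, -0.0]
wrist_force: [-0.1, 0.3, 0.0]
finger_gap: 0.0211
grasp_force: 30.0
```

Converted, -0.08 m is -0.1333, -0.06 m is -0.1.

Emit:
{"fn": "hand_motion", "kwargs": {"offsets": [{"tz": -0.05},{"tz": -0.1},{"tz": -0.1333},{"tz": -0.1333}]}}

```text
time: 3.9
ee_pos: [0.4715, 0.2953, 0.0886]
ee_rot: [1.849, 2.535, 0.01]
wrist_force: [1.8, 1.0, -0.9]
finger_gap: 0.0215
grasp_force: 30.0
```

```bash
python3 go.py .5275 -.0377 .085 .1187 .5275 -.0377 .019 .1187
```

```text
[-0.3342 -0.0484  0.0029] 0.338 [array([ 0.0076, -0.0015,  0.1914]), array([ 2.3000e-03,  1.1200e-02, -2.9502e+00])]
[-0.3343 -0.0489  0.0689] 0.345 [array([ 0.0076, -0.0015,  0.1914]), array([ 2.3000e-03,  1.1200e-02, -2.9502e+00])]
```

Converted, -0.334 m is -0.5567, -0.315 m is -0.525, 0.191 rad is 0.1216.

Emit:
{"fn": "hand_motion", "kwargs": {"offsets": [{"tx": -0.0667,"ty": -0.01,"drz": 0.0318},{"tx": -0.1333,"ty": -0.02,"drz": 0.0637},{"tx": -0.2,"ty": -0.03,"drz": 0.0955},{"tx": -0.2667,"ty": -0.04,"drz": 0.121},{"tx": -0.3333,"ty": -0.05,"drz": 0.1216},{"tx": -0.4,"ty": -0.06,"drz": 0.1216},{"tx": -0.4667,"ty": -0.07,"drz": 0.1216},{"tx": -0.525,"ty": -0.0767,"drz": 0.1216},{"tx": -0.5567,"ty": -0.08,"drz": 0.1216},{"tx": -0.5567,"ty": -0.08,"drz": 0.1216},{"tx": -0.5567,"ty": -0.08,"drz": 0.1216},{"tx": -0.5567,"ty": -0.08,"drz": 0.1216},{"tx": -0.5567,"ty": -0.08,"drz": 0.1216}]}}

```text
time: 4.98
ee_pos: [0.5248, -0.0372, 0.084]
ee_rot: [-2.083, -2.35, 0.001]
wrist_force: [0.1, 0.0, -1.1]
finger_gap: 0.0218
grasp_force: 30.0
```

```bash
python3 go.py .5275 -.0377 .019 .1187
```

Run:
```python
from h import *
from station import robot
out=[]
for n,x,y in(("scene",330,130),("side",260,200)):
    f=robot.grab_frame(n); pickle.dump(f,open(f"pics/{n}1.pkl","wb"))
    out.append(cv2.resize(f["img"][y:y+190,x-20:x+180,::-1] if n=="scene" else f["img"][y:y+190,x:x+200,::-1],None,fx=2,fy=2,interpolation=cv2.INTER_CUBIC))
f=robot.grab_frame("wrist"); pickle.dump(f,open("pics/wrist1.pkl","wb"))
im=f["img"][:,:,::-1].copy()
M=np.array([[0,90,32],[0,-90,32],[0,90,20],[0,-90,20.]])/1e3
for u in proj(f,pose([.63974,-.02435,0,.1187],M)): print(u); cv2.drawMarker(im,tuple(int(round(v)) for v in u),(255,0,255),0,12,1)
cv2.imwrite("pics/w2.png",im)
```

```text
[-0.0008  0.0027  0.065 ] 0.065 [array([-0.0011, -0.0005,  0.0017]), array([ 9.0000e-04, -1.8000e-03, -3.1399e+00])]
[556.35171857  93.50445327]
[510.36577057 398.18133341]
[544.33549352  94.72828984]
[502.75569067 386.37778329]
```

View pics/w2.png

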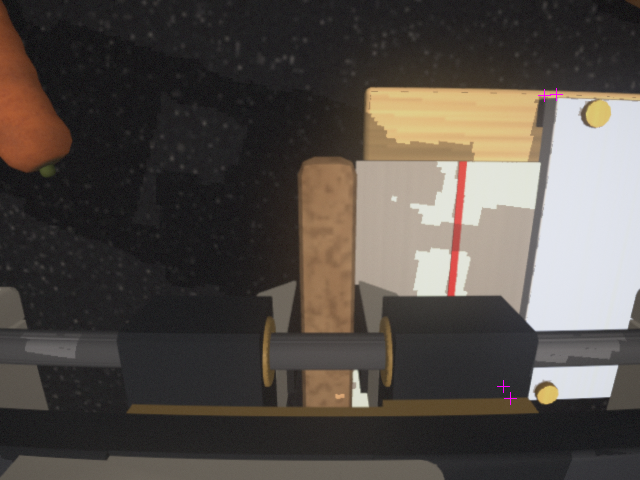

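The wrist view shows the blade free edge near (540,162)–(527,296) and the plate's front edge where predicted (about (556,96), and x≈526 at y=296). The near corner is hidden by the gripper. The estimates agree, so I descend in front of the gap.

Converted, 0.065 m is 0.1083, 0.03 m is 0.05.

Emit:
{"fn": "hand_motion", "kwargs": {"offsets": [{"tx": -0.0017,"ty": 0.0017,"tz": 0.05},{"tx": -0.0017,"ty": 0.0017,"tz": 0.0833},{"tx": -0.0017,"ty": 0.0017,"tz": 0.1},{"tx": -0.0017,"ty": 0.0017,"tz": 0.1083},{"tx": -0.0017,"ty": 0.0017,"tz": 0.1083},{"tx": -0.0017,"ty": 0.0017,"tz": 0.1083},{"tx": -0.0017,"ty": 0.0017,"tz": 0.1083},{"tx": -0.0017,"ty": 0.0017,"tz": 0.1083}]}}

```text
time: 5.8
ee_pos: [0.5273, -0.0395, 0.0205]
ee_rot: [2.084, 2.348, 0.001]
wrist_force: [-0.0, 0.2, -0.3]
finger_gap: 0.0213
grasp_force: 30.0
```

```bash
python3 go.py .5275 -.0377 .0188 .1187 .5871 -.0306 .0188 .1187
```

```text
[0.0018 0.0005 0.0017] 0.002 [array([0.0019, 0.0008, 0.0004]), array([-1.2000e-03,  3.0000e-03, -3.1412e+00])]
[0.0018 0.0605 0.0018] 0.061 [array([0.0019, 0.0008, 0.0004]), array([-1.2000e-03,  3.0000e-03, -3.1412e+00])]
```

Converted, 0.04 m is 0.0667, 0.036 m is 0.06.

Emit:
{"fn": "hand_motion", "kwargs": {"offsets": [{"tx": 0.0025,"ty": 0.01,"tz": 0.0025},{"tx": 0.0025,"ty": 0.0233,"tz": 0.0025},{"tx": 0.0025,"ty": 0.0367,"tz": 0.0025},{"tx": 0.0025,"ty": 0.05,"tz": 0.0025},{"tx": 0.0025,"ty": 0.06,"tz": 0.0025},{"tx": 0.0025,"ty": 0.0667,"tz": 0.0025},{"tx": 0.0025,"ty": 0.0667,"tz": 0.0025}]}}

```text
time: 6.38
ee_pos: [0.5671, -0.0331, 0.0179]
ee_rot: [2.085, 2.349, 0.001]
wrist_force: [0.6, -0.0, -0.8]
finger_gap: 0.0215
grasp_force: 30.0
```

```bash
python3 go.py .5871 -.0306 .0188 .1187
```

```text
[ 0.0001  0.0202 -0.0009] 0.02 [array([0.0007, 0.0003, 0.0006]), array([-4.000e-04,  1.100e-03, -3.141e+00])]
```

Converted, 0.018 m is 0.03, 0.014 m is 0.0233.

Emit:
{"fn": "hand_motion", "kwargs": {"offsets": [{"ty": 0.0117},{"ty": 0.0233},{"ty": 0.03},{"ty": 0.03},{"ty": 0.03},{"ty": 0.03}]}}

```text
time: 6.88
ee_pos: [0.5836, -0.031, 0.0178]
ee_rot: [-2.085, -2.349, 0.001]
wrist_force: [0.3, -0.5, -1.3]
finger_gap: 0.0214
grasp_force: 30.0
```

```bash
python3 go.py .5871 -.0306 .0168 .1187
```

Run:
```python
from h import *
from station import robot
o=[]
for n,x,y in(("scene",325,160),("side",330,260)):
    f=robot.grab_frame(n); pickle.dump(f,open(f"pics/{n}2.pkl","wb"))
    im=cv2.resize(f["img"][y:y+100,x:x+133,::-1],None,fx=6,fy=6,interpolation=cv2.INTER_CUBIC)
    M=np.array([[0,60,14],[0,-60,14],[0,90,20],[0,-90,20.]])/1e3
    print(n,proj(f,pose([.63974,-.02435,0,.1187],M)).round(1).tolist())
    for k in range(0,133,20): cv2.putText(im,str(x+k),(k*6,10),0,.35,(0,0,255),1)
    for k in range(0,100,10): cv2.putText(im,str(y+k),(0,k*6+4),0,.35,(0,0,255),1)
    cv2.imwrite(f"pics/{n}2.png",im)
```

```text
[-0.      0.0035  0.001 ] 0.004 [array([-0.0005, -0.0001,  0.0004]), array([ 1.0000e-04, -8.0000e-04, -3.1412e+00])]
scene [[371.3, 218.2], [400.8, 189.3], [363.5, 223.7], [407.8, 180.4]]
side [[361.7, 295.6], [418.0, 337.5], [349.5, 283.5], [434.6, 346.5]]
```

View pics/side2.png

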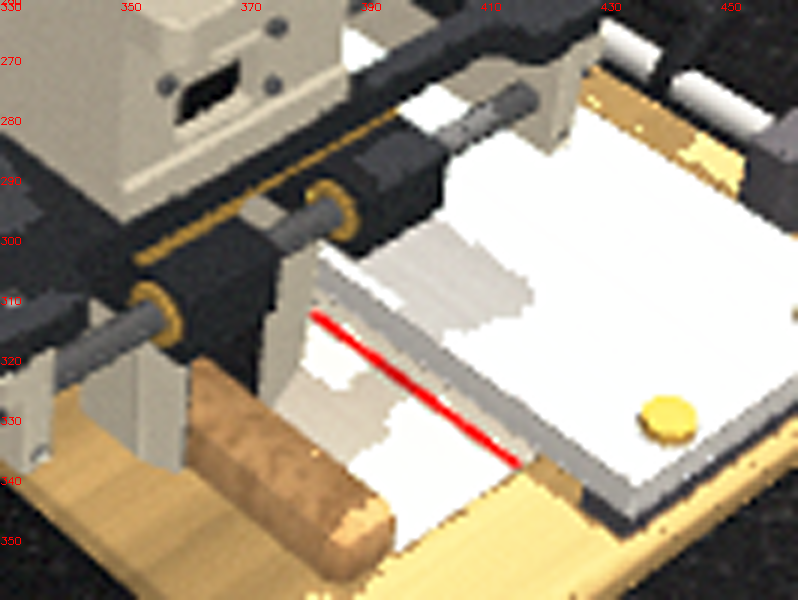

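The side view shows the red line from (382.2,312.5) to (416.6,337.7), just in front of the plate edge and roughly parallel. I'll compute press-frame coordinates of the red pixels in both views.

Create red.py:
```python
from h import *
import sys
z=float(sys.argv[2]); P=[.63974,-.02435,.1187]
for n in("scene","side"):
    f=pickle.load(open(f"pics/{n}{sys.argv[1]}.pkl","rb")); im=f["img"].astype(int)
    m=((im[...,0]-im[...,1]>70)&(abs(im[...,1]-im[...,2])<45)).astype(np.uint8)
    v,u=np.nonzero(m); k=(u>350)&(u<440)&(v>170)&(v<350); u,v=u[k],v[k]
    if len(u)<5: print(n,"none",len(u)); continue
    r=cv2.undistortPoints(np.float64(np.c_[u,v]).reshape(-1,1,2),f["mtx"],np.float64(f["dist_coeffs"]))[:,0]
    d=np.c_[r,np.ones(len(r))]@f["R"]; C=-f["R"].T@np.ravel(f["t"])
    X=C+d*((z-C[2])/d[:,2])[:,None]; q=X[:,:2]-P[:2]; c,s=np.cos(P[2]),np.sin(P[2])
    x,y=q@[c,s]*1e3,q@[-s,c]*1e3; k=(abs(x)<25)&(abs(y)<75); x,y=x[k],y[k]
    a=np.polyfit(y,x,1); print(n,len(x),"y",y.min().round(1),y.max().round(1),"x(+60,-60)",np.polyval(a,[60,-60]).round(1))
```

```bash
python3 red.py 2 .0154
```

```text
scene 50 y -41.9 59.0 x(+60,-60) [-2.5 -1.5]
side 89 y -58.3 12.4 x(+60,-60) [-3.1 -3.1]
```

Converted, 0.003 m is 0.005, 0.001 m is 0.0017.

Emit:
{"fn": "hand_motion", "kwargs": {"offsets": [{"ty": 0.005},{"ty": 0.005,"tz": 0.0008},{"ty": 0.005,"tz": 0.0017},{"ty": 0.005,"tz": 0.0017},{"ty": 0.005,"tz": 0.0017}]}}

```text
time: 7.4
ee_pos: [0.5868, -0.0307, 0.0168]
ee_rot: [-2.085, -2.349, 0.0]
wrist_force: [0.7, -0.0, -0.7]
finger_gap: 0.0216
grasp_force: 30.0
```

```bash
python3 go.py .5871 -.0306 .0164 .1187
```

Run:
```python
from h import *
from station import robot
for n in("scene","side"): pickle.dump(robot.grab_frame(n),open(f"pics/{n}3.pkl","wb"))
```

```bash
python3 red.py 3 .0145
```

```text
[0.     0.0003 0.0004] 0.001 [array([-0.0003,  0.    ,  0.0003]), array([-0.0000e+00, -5.0000e-04, -3.1413e+00])]
scene 40 y -38.7 57.6 x(+60,-60) [1.4 0.1]
side 84 y -58.7 12.0 x(+60,-60) [-0.1  0.1]
```

Emit:
{"fn": "hand_motion", "kwargs": {"offsets": [{},{},{},{},{}], "aperture": 0.036}}

```text
time: 7.92
ee_pos: [0.587, -0.0307, 0.017]
ee_rot: [2.085, 2.349, 0.0]
wrist_force: [-0.3, 0.5, -0.7]
finger_gap: 0.0362
grasp_force: 0.0
```

Emit:
{"fn": "hand_motion", "kwargs": {"offsets": [{"tz": -0.0167},{"tz": -0.05},{"tz": -0.1},{"tz": -0.1667},{"ty": -0.05,"tz": -0.2333},{"ty": -0.1167,"tz": -0.2667},{"tx": -0.0333,"ty": -0.1833,"tz": -0.2667},{"tx": -0.1,"ty": -0.2167,"tz": -0.2667},{"tx": -0.1667,"ty": -0.2167,"tz": -0.2667},{"tx": -0.2333,"ty": -0.2167,"tz": -0.2667},{"tx": -0.3,"ty": -0.2167,"tz": -0.2667},{"tx": -0.3,"ty": -0.2167,"tz": -0.2667},{"tx": -0.3,"ty": -0.2167,"tz": -0.2667}]}}

```text
time: 9.0
ee_pos: [0.4791, -0.2273, 0.1774]
ee_rot: [2.089, 2.345, -0.0]
wrist_force: [-0.5, 0.8, 0.9]
finger_gap: 0.0361
grasp_force: 0.0
```

Run:
```python
from h import *
from station import robot
o=[]
for n,x,y in(("scene",290,130),("side",260,210)):
    f=robot.grab_frame(n); pickle.dump(f,open(f"pics/{n}4.pkl","wb"))
    o.append(cv2.resize(f["img"][y:y+200,x:x+200,::-1],(400,400),interpolation=cv2.INTER_CUBIC))
cv2.imwrite("pics/end.png",np.hstack(o))
```

```bash
python3 red.py 4 .0140
```

```text
scene 42 y -59.9 55.9 x(+60,-60) [0.7 1. ]
side none 0
```

View pics/end.png

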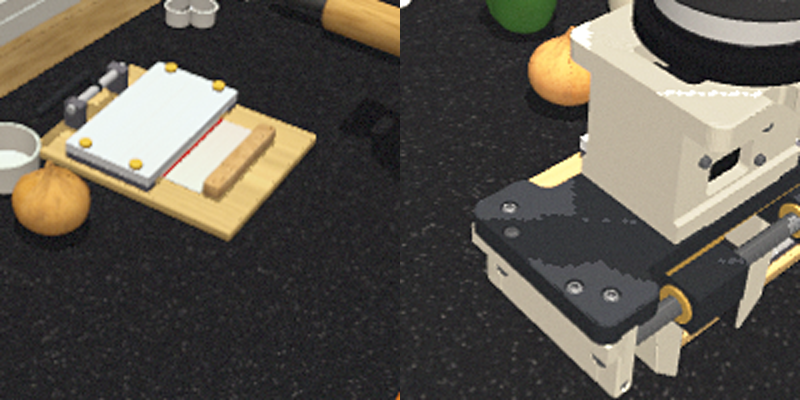

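The scene half shows the scraper flat on the board with the red line at the plate edge. The arm blocks the side view, so I'll move it clear for one more numeric check.

Converted, -0.19 m is -0.3167, -0.15 m is -0.25.

Emit:
{"fn": "hand_motion", "kwargs": {"offsets": [{"tx": -0.05,"tz": -0.0333},{"tx": -0.1167,"ty": -0.0333,"tz": -0.0667},{"tx": -0.1833,"ty": -0.0667,"tz": -0.1},{"tx": -0.25,"ty": -0.1,"tz": -0.1333},{"tx": -0.3167,"ty": -0.1333,"tz": -0.1333},{"tx": -0.3167,"ty": -0.1333,"tz": -0.1333},{"tx": -0.3167,"ty": -0.1333,"tz": -0.1333},{"tx": -0.3167,"ty": -0.1333,"tz": -0.1333}]}}

```text
time: 9.77
ee_pos: [0.4225, -0.422, 0.2569]
ee_rot: [-2.085, -2.349, -0.001]
wrist_force: [0.0, 0.6, 0.2]
finger_gap: 0.0359
grasp_force: 0.0
```

Run:
```python
from h import *
from station import robot
for n in("scene","side"): pickle.dump(robot.grab_frame(n),open(f"pics/{n}5.pkl","wb"))
```

```bash
python3 red.py 5 .0140
```

```text
scene 42 y -59.9 55.9 x(+60,-60) [0.7 1. ]
side 132 y -58.4 61.8 x(+60,-60) [-0.   0.2]
```

```bash
python3 -c "
from station import robot
print(robot.close_job())"
```

```text
the job is handed in; nothing more can be done
None
```

The scraper lies on the board with its blade in the gap, both ends of the red line measured within about 1 mm of the plate's front edge; it is released, the arm is clear, and the job was handed in at about 10 s, with no verdict shown.

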